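Load and start the bottle shaker

TASK

Mix the samples: press the shaker's long yellow bar fully down at its middle, so that both ends go down evenly, to release the hood, then let it spring back and pull the clear hood fully open. Stand every orange-lidded amber jar on the bench upright on the shaker's deck, one to a compartment, shut the hood fully, and press the bar evenly fully down once more to start. Never press the bar lopsided, and leave the other bottles, pots and tools where they are.

Things in the scene. Friction and masses are not known exactly. Their poses are not given: they have to be found in the camera images.
- shaker: bench shaker, a white box 304 mm wide (y); origin under it, on the bench; x axis points to its back, away from the hood, y to the left seen from the hood side, z up. Its bay is 280 mm wide, from its front (x = -110 mm) to a grey console (x = 0 to 70 mm, top 103 mm above the bench); side walls of the bay reach 100 mm above the bench. The hood closes the bay
- deck (a point): middle of the bay's floor, the deck, 50 mm above the bench, 52 mm in front of the shaker's origin; axes as the shaker's. Grey ribs 18 mm high and 4 mm thick split the deck into four compartments in a row along y; a lip of the same height runs along the front, 50 mm in front of this point; the console rises 52 mm behind it
- hood (a joint): angle of the clear L-shaped hood, rad: 0 = shut, 0.95 = fully open (stop). Hinged along its bottom front edge, it swings out and down, away from the bay, about the y axis at point hood_hinge; a stiff hinge holds it wherever it is left (2 to 6 N at the handle moves it); no latch. Shut, its front panel is 81 mm high and its top flange covers the bay back to 60 mm from the front
- hood_hinge (a point): middle of the hood's hinge line, 50 mm above the bench; axes as for point deck; fixed to the shaker
- hood_handle (a point): middle of the hood's handle, a round blue bar 12 mm thick and 130 mm long along y, carried on a stem at each end (free between the stems) so that it can be pinched across from above; with the hood shut it lies 28 mm in front of the hinge line and 106 mm above it (156 mm above the bench), 19 mm clear above the hood's top; it turns with the hood about the hinge
- bar (a joint): swing of the yellow bar switch, rad: 0 = up, 0.22 = fully down; it counts as pressed beyond 0.14. The bar is hinged along its back edge, 32 mm behind its centre line, and springs back up by itself; about 1.5 N at its middle starts it and 5 N brings it fully down, 7 mm lower, on a hard stop
- bar_pad (a joint): lopsided twist of the yellow bar about its middle, rad: 0 = both ends level, either sign = one end lower. A sprung twist of 4 N m/rad: 5 N pressed 36 mm off the middle gives 0.045, the most that still counts as even; beyond 0.10 the bar is jammed lopsided and the job is spoilt
- bar_mid (a point): middle of the top face of the yellow bar, about 122 mm above the bench when up; the bar is 240 mm long along y and 36 mm wide, on top of the console 86 mm behind point deck, with a black band at its middle; turns with the bar
- cell0 (a point): middle of the floor of deck compartment 0, -105 mm along y from point deck; compartment about 66 mm wide (y) by 100 mm deep; a jar set down within 4 mm of it across y clears the ribs
- cell1 (a point): middle of the floor of deck compartment 1, -35 mm along y from point deck; compartment about 66 mm wide (y) by 100 mm deep; a jar set down within 4 mm of it across y clears the ribs
- cell2 (a point): middle of the floor of deck compartment 2, 35 mm along y from point deck; compartment about 66 mm wide (y) by 100 mm deep; a jar set down within 4 mm of it across y clears the ribs
- cell3 (a point): middle of the floor of deck compartment 3, 105 mm along y from point deck; compartment about 66 mm wide (y) by 100 mm deep; a jar set down within 4 mm of it across y clears the ribs
- jar0: amber glass jar with a white label and an ORANGE screw lid; 54 mm across, 52 mm tall, lid 55 mm across over the top 16 mm; thick heavy base, about 160 g; origin at the centre of its underside, z up. Two to four of the four are present
- jar1: amber glass jar with a white label and an ORANGE screw lid; 54 mm across, 52 mm tall, lid 55 mm across over the top 16 mm; thick heavy base, about 160 g; origin at the centre of its underside, z up. Two to four of the four are present
- jar2: amber glass jar with a white label and an ORANGE screw lid; 54 mm across, 52 mm tall, lid 55 mm across over the top 16 mm; thick heavy base, about 160 g; origin at the centre of its underside, z up. Two to four of the four are present
- jar3: amber glass jar with a white label and an ORANGE screw lid; 54 mm across, 52 mm tall, lid 55 mm across over the top 16 mm; thick heavy base, about 160 g; origin at the centre of its underside, z up. Two to four of the four are present
- white_pot: squat all-white pot, 56 mm across, 40 mm tall, standing among the jars; origin at the centre of its underside; to be left alone
- white_tub: low white tub with a screw lid, 80 mm across, 70 mm tall; origin at the centre of its underside; to be left alone
- metal_bottle: bare aluminium bottle with black cap, 72 mm across, 190 mm tall; origin at the centre of its underside; to be left alone
- dropper: slim amber bottle with a BLACK cap, 38 mm across, 85 mm tall (not one of the jars); origin at the centre of its underside; to be left alone
- green_bottle: green glass bottle with white cap, 56 mm across, 140 mm tall; origin at the centre of its underside; to be left alone
- spatula: hand spatula lying on the bench; to be left alone
Mind the look-alikes: they are no part of the job. What is shaped like the jar0 but turquoise is not meant.

How it is judged:
By the outcome, as a careful person would: the job done as asked, in the order asked, and still so for the second after the job is handed in, with the robot touching nothing.
Of jar0, jar1, jar2, jar3 only 2 to 4 are there at a start; the rules pass over those that are not, and their reading is None.
At some moment in a run one of jar0, jar1, jar2, jar3 may be knocked a few centimetres aside while the robot is not near it.
It also fails if it takes over 210 s, if anything falls off the work surface, if the arm or the gripper's body presses on something with over 40 N, if the wrist force passes 120 N, or if a joint passes its speed limit or range.

ROBOT

A 7-joint arm with a two-finger parallel gripper is mounted at the origin on the work surface. World frame = base frame: x ahead of the robot, y to its left, z up, the work surface at z = 0. Lengths are in m, angles in rad, forces in N, time in s.
With the tool pointing down it reaches from about 0.425 to 0.925 m from the base axis. Payload 6.8 kg.
Tool frame: the origin (TCP) lies midway between the tips of the shut fingers; the grasp point (between the pads) lies r.grip_point_offset behind it (r.grip_point_offset is the distance from the TCP to the grasp point, in m); z points along the fingers, y is the direction in which the jaws open and shut (so a half turn about z gives the same grasp; the last joint's range is limited). The gripper opens to 85 mm and grips with 20 to 120 N. Pads are 22 mm wide; open, the fingers measure 114 mm over their backs; the gripper's body (76 mm by 85 mm) begins 54 mm behind the grasp point. The pads swing forward as they close: fully open they stand 13 mm farther back than shut.
Start: joints at [1.106, 0.477, 0.022, 1.555, -0.011, 1.109, -0.083], TCP at [0.236, -0.633, 0.231] pointing down, gripper open.
Joint ranges: [-2.96, 2.96], [-0.34, 2.1], [-1.41, 1.46], [0.24, 2.44], [-1.37, 4.51], [0.17, 1.92], [-2.96, 2.96]. Speed limits (rad/s): [2.39, 2.39, 3.14, 3.14, 3.14, 3.14, 3.14].

INTERFACE

Orientations are given as a rotation vector (axis times angle).
In Python, from bench import r gives the robot as it stands. The module is installed in compiled form; this text tells all that it offers.
- The arm moves only by the tool play_rows, never from a script. Its argument "deltas" is a list of rows, each a list of 3 entries, a list of its own where there are three numbers: the finger opening in mm, from 0 to 85.4, then the shift along the tool's x, y, z in mm, then the turn, a rotation vector about the tool's x, y, z in rad. A call has 1 to 8 rows; each row is the pose to reach, as a shift and turn from the pose measured when the call began, along the tool's axes at that moment; what a row does not reach only later rows make up. A row lasts 1/8 s, in which the tool goes at most 62.5 mm and 10.7 degrees, less where a joint would pass 70% of its speed; a pose out of reach is approached as far as the arm can. A call with a gripper value outside its range is refused whole. The fingers move at their own pace and stop on an object; "squeeze" is the grip in N (left out, the last holds). Time passes only in rows, so rows that repeat a pose let the fingers close. It gives the time, the measured TCP pose, the force and the opening at its end, in the units of the state.
- r.get_obs(): the state, without advancing time (a new reading comes with each control period).
- r.grab_frame(name): name is "side" or "top" or "wrist"; returns (picture, depth): 400x640x3 uint8, red, green, blue; 400x640 float32, m along the optical axis (not along the pixel's ray), 0 where there is no reading.
- r.camera_model(name): a dict with "mtx" (3x3 intrinsics, pixels), "rvec" (rotation vector, rad) and "tvec" (3), from world to camera coordinates, as OpenCV has them; the wrist camera has in their place "T_tool_cam" (4x4, takes a point from camera to tool coordinates, whose origin is the TCP and whose axes are the flange's). Camera axes: x right, y down, z forward; pixel columns grow to the right and rows downward; lengths in m; the calibration is good to about 2 mm. A picture is of the moment at which its call begins: read the wrist's pose just before it. camera_model takes no time and is no camera call.
- r.hand_in(): hands the job in, once; it reports no verdict.
The state is a dict: "clock": time; "joints": joint angles; "qvel": joint speeds; "tau": joint torques, N m; "tcp_pos": TCP position; "orientation": TCP orientation; "contact_force": force on the tool from outside, world axes, zero at the start; "moment": the same for the moment, N m; "grip_width": finger opening in m.
Only numpy, scipy, OpenCV 4.12 (cv2) and the standard library are available. Lean on these libraries where they do the work, as an engineer would, in place of code of your own. Each camera call takes 0.05 s, during which the arm holds its last target. There are 200 camera calls.

## Working session

There is one attempt and no reset: what is moved stays moved. The work goes in short steps, Python scripts to look and compute and a tool call to move; the robot and the scene stay as the last step left them, time stands still between calls to the robot, and variables do not carry over. Pictures are saved under pics/ and viewed, about 12 in all and at most 16, crops included, and the job is handed in when it is done.

Besides the shell and the picture viewer there is one more tool, called after "Call:" by a JSON object that holds its "name" and its "arguments". play_rows: Moves the arm, as the interface text tells. Its arguments: {"type":"object","properties":{"deltas":{"type":"array"},"squeeze":{"type":"number"}},"required":["deltas"]}

```bash
mkdir -p pics; cat > h.py <<'E'
import numpy as np, cv2
from bench import r
from scipy.spatial.transform import Rotation as R
def cam(n):
    m=r.camera_model(n); K=np.array(m["mtx"],float)
    if n=="wrist":
        o=r.get_obs(); T=np.eye(4); T[:3,:3]=R.from_rotvec(o["orientation"]).as_matrix(); T[:3,3]=o["tcp_pos"]
        return K, T@np.array(m["T_tool_cam"])
    T=np.eye(4); T[:3,:3]=R.from_rotvec(np.ravel(m["rvec"])).as_matrix(); T[:3,3]=np.ravel(m["tvec"])
    return K, np.linalg.inv(T)
def shot(n,f):
    K,T=cam(n); im,d=r.grab_frame(n); np.savez(f"{f}.npz",im=im,d=d,K=K,T=T)
    cv2.imwrite(f"pics/{f}.png",im[:,:,::-1]); return im,d,K,T
def load(f):
    z=np.load(f"{f}.npz"); return z["im"],z["d"],z["K"],z["T"]
def cloud(d,K,T):
    v,u=np.mgrid[:d.shape[0],:d.shape[1]]
    P=np.stack([(u-K[0,2])/K[0,0]*d,(v-K[1,2])/K[1,1]*d,d],-1)
    W=P@T[:3,:3].T+T[:3,3]; W[d<=0]=np.nan; return W
def proj(p,K,T):
    c=np.linalg.inv(T)@np.append(p,1); return (K@c[:3]/c[2])[:2]
E
python3 - <<'E'
from h import *
a=shot("top","top0"); b=shot("side","side0")
print(r.get_obs(), r.grip_point_offset)
for x in(a,b): print(x[3].round(3).tolist(), x[2].tolist())
E
```

```text
{'clock': 0.1, 'joints': array([ 1.10591251,  0.47773153,  0.02234949,  1.55638309, -0.01150256,
        1.10933793, -0.08310628]), 'qvel': array([-0.00010472, -0.00287647,  0.0012678 , -0.00244157,  0.0003161 ,
        0.00051575, -0.00064399]), 'tau': array([ 4.51326807e-03, -5.97756100e+01,  1.61372043e+00, -2.81953025e+01,
        1.28511968e-02,  5.02265728e-03,  2.94659742e-05]), 'tcp_pos': array([ 0.23553862, -0.63196889,  0.23040076]), 'orientation': array([-3.09008464e+00, -5.57178985e-01,  6.79080698e-04]), 'contact_force': array([-0.56517026,  0.32876154, -0.44952169]), 'moment': array([-0.02913915, -0.01837668, -0.00818265]), 'grip_width': 0.08550906223980015} 0.0187
[[0.072, -0.971, 0.226, 0.226], [-0.997, -0.07, 0.016, -0.026], [0.001, -0.226, -0.974, 1.516], [0.0, 0.0, 0.0, 1.0]] [[425.68952818390943, 0.0, 323.3155951740349], [0.0, 425.68952818390943, 194.1727029743199], [0.0, 0.0, 1.0]]
[[-0.801, -0.344, 0.49, -0.094], [-0.598, 0.487, -0.637, 0.811], [-0.019, -0.803, -0.595, 0.889], [0.0, 0.0, 0.0, 1.0]] [[450.86976331573914, 0.0, 324.54396149057584], [0.0, 450.86976331573914, 192.49438751366833], [0.0, 0.0, 1.0]]
```

View pics/top0.png

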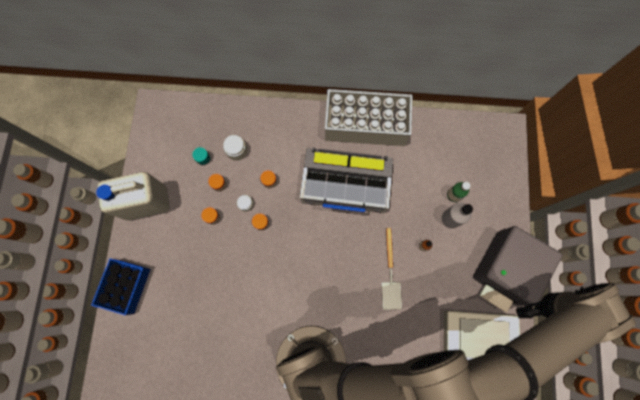

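View pics/side0.png

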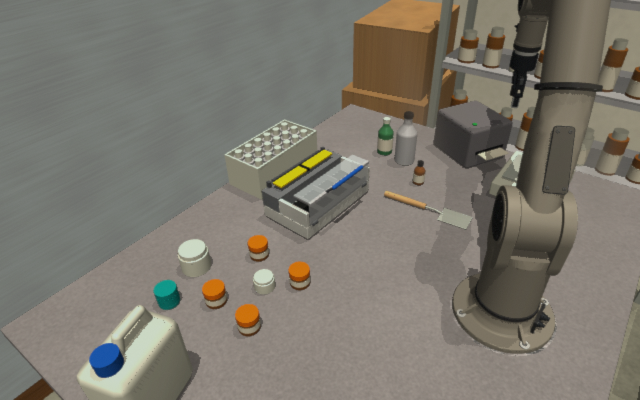

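Top view: the orange lids are at (217,182), (268,179), (210,215) and (260,222). The look-alikes are turquoise (201,156), white pot (245,203), tub (233,146) and the black-capped dropper (426,245). The yellow bar is at about (348,160) and the blue handle at (346,208). The side view agrees.

```bash
cat >> h.py <<'E'
def blobs(f,lo,hi,amin=15,zr=(0.01,0.3)):
    im,d,K,T=load(f); W=cloud(d,K,T); hsv=cv2.cvtColor(im,cv2.COLOR_RGB2HSV)
    m=cv2.inRange(hsv,lo,hi); n,l,s,c=cv2.connectedComponentsWithStats(m); out=[]
    for i in range(1,n):
        if s[i,4]<amin: continue
        p=W[(l==i)]; p=p[~np.isnan(p[:,0])]; p=p[(p[:,2]>zr[0])&(p[:,2]<zr[1])]
        if len(p)<8: continue
        out.append((c[i].round(1),s[i,4],p))
    return out
ORG=((5,170,120),(18,255,255)); YEL=((26,150,120),(34,255,255)); BLU=((105,150,60),(125,255,255))
E
python3 - <<'E'
from h import *
for f in("top0","side0"):
  for n,c in(("org",ORG),("yel",YEL),("blu",BLU)):
    for px,a,p in blobs(f,*c):
      z=np.percentile(p[:,2],80)
      if np.hypot(*np.median(p,0)[:2])>1: continue
      q=p[p[:,2]>z-0.006]
      rc=cv2.minAreaRect((q[:,:2]*1000).astype(np.float32))
      print(f,n,px,a,"med",np.median(p,0).round(3),"z80",z.round(3),"rect",np.round(rc[0],1),np.round(rc[1],1),round(rc[2],1))
im=load("top0")[0]; cv2.imwrite("pics/c1.png",cv2.resize(im[120:260,170:420],None,fx=3,fy=3,interpolation=cv2.INTER_CUBIC)[:,:,::-1])
E
```

```text
top0 org [267.8 177.9] 172 med [0.61  0.199 0.052] z80 0.055 rect [611.3 198.7] [49.4 51. ] 51.7
top0 org [215.8 181. ] 172 med [0.586 0.382 0.052] z80 0.054 rect [586.7 381.8] [52.1 49.5] 51.9
top0 org [209.2 214.8] 179 med [0.463 0.389 0.052] z80 0.055 rect [463.4 389.2] [51.  49.3] 74.3
top0 org [259.6 221. ] 184 med [0.455 0.211 0.053] z80 0.055 rect [454.3 211.9] [52.4 48.4] 66.5
top0 yel [330.5 158.6] 346 med [ 0.676 -0.02   0.122] z80 0.125 rect [675.3 -19.5] [113.2  37. ] 86.0
top0 yel [366.6 162.8] 352 med [ 0.67  -0.145  0.122] z80 0.125 rect [ 669.1 -143.4] [114.3  36.5] 87.5
top0 blu [103.9 191.9] 160 med [0.484 0.68  0.219] z80 0.222 rect [484.1 680.6] [45.6 40.8] 34.8
top0 blu [344.1 207.4] 140 med [ 0.502 -0.075  0.162] z80 0.164 rect [501.2 -72.8] [134.3  11.2] 87.3
top0 blu [121.1 284.1] 437 med [0.199 0.634 0.065] z80 0.07 rect [200.  657.4] [122.9 158.8] 78.3
side0 org [257.2 243.2] 266 med [0.608 0.206 0.051] z80 0.052 rect [611.3 201.3] [49.4 56.8] 44.5
side0 org [298.7 270.8] 321 med [0.449 0.219 0.051] z80 0.053 rect [453.4 215.7] [51.3 51.8] 74.1
side0 org [212.9 289. ] 361 med [0.581 0.389 0.051] z80 0.053 rect [585.  385.2] [51.9 53. ] 57.0
side0 org [246.6 314.9] 426 med [0.459 0.396 0.051] z80 0.053 rect [462.3 393.3] [52.  52.3] 63.2
side0 yel [316.5 158.3] 228 med [ 0.667 -0.141  0.121] z80 0.123 rect [ 667.8 -144.3] [120.   39.3] 88.0
side0 yel [289.4 176. ] 277 med [ 0.674 -0.016  0.121] z80 0.123 rect [674.4 -19.4] [116.   38.3] 86.1
side0 blu [346.8 177.2] 122 med [ 0.497 -0.065  0.159] z80 0.162 rect [498.6 -71.9] [138.    9.8] 86.7
side0 blu [106.1 359.7] 825 med [0.476 0.684 0.219] z80 0.22 rect [485.  681.7] [45.5 48.7] 67.7
```

View pics/c1.png

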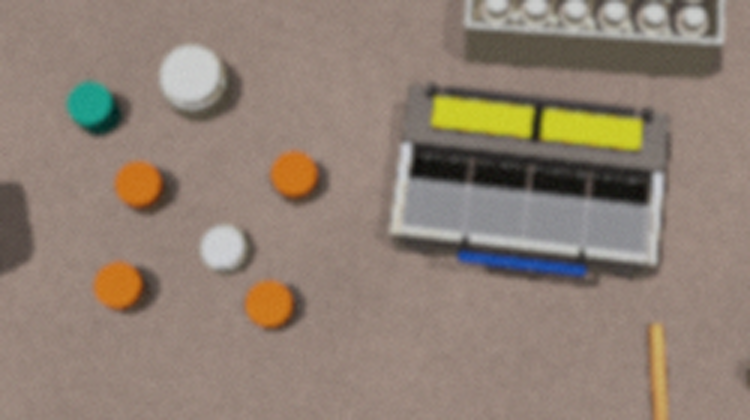

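Top crop confirms four plain orange-lidded jars. The bar's black band is at its middle and the hood is shut. Measured: bar middle (0.672,-0.082,0.122), handle (0.500,-0.0725,0.157), shaker yaw about -0.052. The heights match the text.

```bash
cat >> h.py <<'E'
YAW=-0.052; xs=np.array([np.cos(YAW),np.sin(YAW),0]); ys=np.array([-np.sin(YAW),np.cos(YAW),0])
RT=np.stack([ys,xs,[0,0,-1]],1)
def go(p,Rt=RT,frm=None):
    o=r.get_obs(); Rn=R.from_rotvec(o["orientation"]); s=Rn.inv().apply(np.array(p)-o["tcp_pos"])*1000
    w=(Rn.inv()*R.from_matrix(Rt)).as_rotvec(); print("shift",s.round(1),"turn",w.round(3),"rows",np.linalg.norm(s)/62.5,np.degrees(np.linalg.norm(w))/10.7, "tcp",o["tcp_pos"].round(4))
E
python3 -c "
from h import *
go([.672,-.082,.33])"
```

```text
shift [ 601.  -363.1  -99. ] turn [-2.000e-03 -1.000e-03 -1.162e+00] rows 11.346294018272864 6.222254354430463 tcp [ 0.2355 -0.632   0.2304]
```

Call:
{"name": "play_rows", "arguments": {"deltas": [[0, [40, -24, -70], [0, 0, -0.15]], [0, [90, -55, -99], [0, 0, -0.3]], [0, [150, -91, -99], [0, 0, -0.45]], [0, [200, -121, -99], [0, 0, -0.6]], [0, [250, -151, -99], [0, 0, -0.75]], [0, [300, -181, -99], [0, 0, -0.9]], [0, [350, -211, -99], [0, 0, -1.05]], [0, [400, -242, -99], [0, 0, -1.16]]]}}

```text
clock: 1.1
tcp_pos: [0.5229, -0.2689, 0.3295]
orientation: [-2.275, -2.164, -0.0]
contact_force: [0.5, -1.2, -1.0]
grip_width: -0.0001
```

```bash
python3 -c "
from h import *
go([.672,-.082,.30])"
```

```text
shift [194.1 139.6  29.7] turn [-0.001 -0.001  0.002] rows 3.8541014850094037 0.013298122665610377 tcp [ 0.5229 -0.2689  0.3295]
```

Call:
{"name": "play_rows", "arguments": {"deltas": [[0, [50, 36, 10], [0, 0, 0]], [0, [100, 72, 20], [0, 0, 0]], [0, [150, 108, 30], [0, 0, 0]], [0, [185, 133, 30], [0, 0, 0]], [0, [194, 140, 30], [0, 0, 0]], [0, [194, 140, 30], [0, 0, 0]]]}}

```text
clock: 1.85
tcp_pos: [0.6723, -0.0819, 0.299]
orientation: [-2.274, -2.164, 0.001]
contact_force: [0.5, -0.1, -0.3]
grip_width: 0.0003
```

```bash
python3 - <<'E'
from h import *
shot("wrist","w1")
im,d,K,T=load("w1"); W=cloud(d,K,T)
for n,c in(("yel",YEL),("blu",BLU)):
    for px,a,p in blobs("w1",*c,amin=100):
      z=np.median(p[:,2]); q=p[abs(p[:,2]-z)<0.008]
      rc=cv2.minAreaRect((q[:,:2]*1000).astype(np.float32)); print(n,px,a,z.round(4),np.round(rc[0],1),np.round(rc[1],1),round(rc[2],1))
go([.672,-.082,.13])
E
```

```text
yel [324.4 108.2] 5007 0.1217 [676.6 -18.7] [113.2  34.5] 87.2
yel [323.4 199.6] 1022 0.1217 [ 672.5 -101.6] [31.6 34.7] 88.7
blu [120.8 181.4] 2444 0.1605 [503.1 -71.7] [138.7  11.5] 87.0
shift [  1.4   0.3 169.3] turn [-0.002 -0.     0.001] rows 2.7084625165341003 0.011607487476434343 tcp [ 0.6719 -0.0835  0.2993]
```

View pics/w1.png

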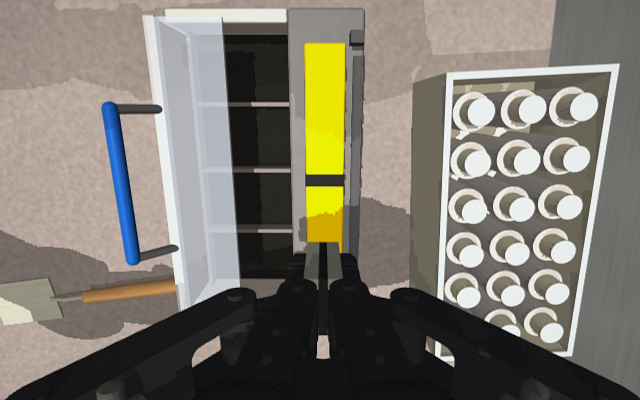

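Wrist view: the band is at (324,180), so bar middle is at about (0.673,-0.081). Height 0.122 is confirmed. Press now.

Call:
{"name": "play_rows", "arguments": {"deltas": [[0, [1, 1, 60], [0, 0, 0]], [0, [1, 1, 120], [0, 0, 0]], [0, [1, 1, 165], [0, 0, 0]], [0, [1, 1, 174], [0, 0, 0]], [0, [1, 1, 178], [0, 0, 0]], [0, [1, 1, 181], [0, 0, 0]], [0, [1, 1, 183], [0, 0, 0]], [0, [1, 1, 184], [0, 0, 0]]]}}

```text
clock: 2.9
tcp_pos: [0.6735, -0.0831, 0.1167]
orientation: [2.278, 2.163, -0.0]
contact_force: [-1.1, -1.9, 5.4]
grip_width: 0.0003
```

Call:
{"name": "play_rows", "arguments": {"deltas": [[0, [0, 0, 2], [0, 0, 0]], [0, [0, 0, 3], [0, 0, 0]], [0, [0, 0, 3], [0, 0, 0]]]}}

```text
clock: 3.28
tcp_pos: [0.6737, -0.0832, 0.1158]
orientation: [2.277, 2.162, 0.0]
contact_force: [-5.9, -1.9, 14.0]
grip_width: -0.0
```

On the hard stop (14 N, 6–7 mm down). Release and go above the handle.

Call:
{"name": "play_rows", "arguments": {"deltas": [[0, [0, 0, -50], [0, 0, 0]], [0, [0, 0, -105], [0, 0, 0]], [40, [2, -60, -105], [0, 0, 0]], [40, [2, -120, -105], [0, 0, 0]], [40, [2, -165, -105], [0, 0, 0]], [40, [2, -173, -105], [0, 0, 0]], [40, [2, -173, -105], [0, 0, 0]]], "squeeze": 25}}

```text
clock: 4.15
tcp_pos: [0.5015, -0.0718, 0.221]
orientation: [2.276, 2.161, 0.002]
contact_force: [0.0, 0.0, 0.5]
grip_width: 0.0399
```

```bash
python3 - <<'E'
from h import *
go([.501,-.072,.138])
shot("wrist","w2")
for n,c in(("yel",YEL),("blu",BLU)):
    for px,a,p in blobs("w2",*c,amin=100):
      z=np.median(p[:,2]); q=p[abs(p[:,2]-z)<0.008]
      rc=cv2.minAreaRect((q[:,:2]*1000).astype(np.float32)); print(n,px,a,z.round(4),np.round(rc[0],1),np.round(rc[1],1),round(rc[2],1))
E
```

```text
shift [-0.1 -0.7 83. ] turn [0.003 0.001 0.   ] rows 1.3283631343898257 0.015691005745882825 tcp [ 0.5015 -0.0718  0.221 ]
yel [576.1 106.1] 8891 0.1217 [676.4 -16.9] [116.2  40.4] 84.6
yel [547.6 265.8] 5186 0.1217 [ 670.7 -138.9] [106.2  36.3] 86.9
blu [323.1 206. ] 3866 0.1608 [501.9 -70.7] [138.2  11.6] 87.5
```

View pics/w2.png

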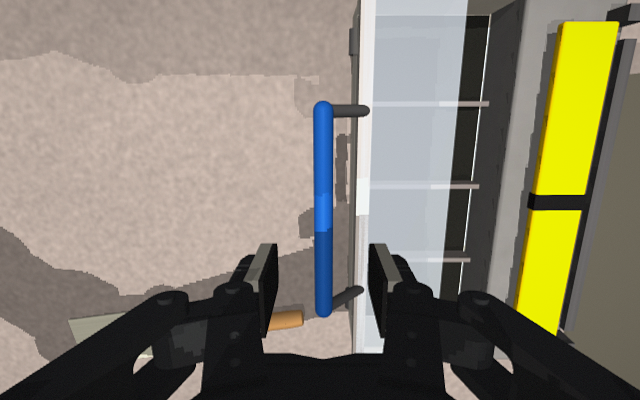

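Fingers straddle the handle (col 323) and the bar is back up at 0.1217. Descend and pinch.

Call:
{"name": "play_rows", "arguments": {"deltas": [[30, [0, 0, 40], [0, 0, 0]], [30, [0, 0, 75], [0, 0, 0]], [30, [0, 0, 83], [0, 0, 0]], [0, [0, 0, 83], [0, 0, 0]], [0, [0, 0, 83], [0, 0, 0]], [0, [0, 0, 83], [0, 0, 0]], [0, [0, 0, 83], [0, 0, 0]]], "squeeze": 25}}

```text
clock: 5.08
tcp_pos: [0.502, -0.0716, 0.138]
orientation: [2.277, 2.162, 0.002]
contact_force: [-1.7, 1.7, -7.0]
grip_width: 0.0109
```

```bash
python3 - <<'E'
from h import *
o=r.get_obs();print(o["tcp_pos"],o["contact_force"],o["grip_width"])
# arc deltas in tool axes (y=+xs, z=down)
for a in np.linspace(0,.97,15):
    f=lambda a:np.array([-np.hypot(28,106)*np.sin(.2582+a),np.hypot(28,106)*np.cos(.2582+a)])
    e=f(a)-f(0); print(round(a,3),"y",e[0].round(1),"z",-e[1].round(1))
E
```

```text
[ 0.50199781 -0.07159855  0.13798844] [-1.71939448  1.72289527 -6.95252327] 0.010947175258702594
0.0 y 0.0 z -0.0
0.069 y -7.3 z 2.2
0.139 y -14.4 z 4.9
0.208 y -21.3 z 8.1
0.277 y -27.9 z 11.7
0.346 y -34.3 z 15.8
0.416 y -40.4 z 20.3
0.485 y -46.2 z 25.3
0.554 y -51.6 z 30.6
0.624 y -56.6 z 36.3
0.693 y -61.3 z 42.3
0.762 y -65.4 z 48.7
0.831 y -69.2 z 55.3
0.901 y -72.5 z 62.1
0.97 y -75.3 z 69.2
```

Call:
{"name": "play_rows", "arguments": {"deltas": [[0, [0, -7, 2], [0, 0, 0]], [0, [0, -14, 5], [0, 0, 0]], [0, [0, -21, 8], [0, 0, 0]], [0, [0, -28, 12], [0, 0, 0]], [0, [0, -34, 16], [0, 0, 0]], [0, [0, -40, 20], [0, 0, 0]], [0, [0, -46, 25], [0, 0, 0]], [0, [0, -46, 25], [0, 0, 0]]]}}

```text
clock: 6.08
tcp_pos: [0.455, -0.0693, 0.1119]
orientation: [2.277, 2.163, 0.0]
contact_force: [3.9, -0.5, -4.2]
grip_width: 0.011
```

Moving as planned. Next the second half, relative to here: (-52,31)-(-46,25), and so on.

Call:
{"name": "play_rows", "arguments": {"deltas": [[0, [0, -6, 6], [0, 0, 0]], [0, [0, -11, 11], [0, 0, 0]], [0, [0, -15, 17], [0, 0, 0]], [0, [0, -19, 24], [0, 0, 0]], [0, [0, -23, 30], [0, 0, 0]], [0, [0, -26, 37], [0, 0, 0]], [0, [0, -29, 44], [0, 0, 0]], [0, [0, -30, 47], [0, 0, 0]]]}}

```text
clock: 7.08
tcp_pos: [0.4275, -0.0678, 0.0666]
orientation: [2.275, 2.16, 0.004]
contact_force: [2.2, -0.3, 30.2]
grip_width: 0.0111
```

30 N at the stop: the hood is fully open. Let go and rise.

Call:
{"name": "play_rows", "arguments": {"deltas": [[11, [0, 1, -4], [0, 0, 0]], [35, [0, 1, -4], [0, 0, 0]], [35, [0, 1, -4], [0, 0, 0]], [35, [0, 0, -50], [0, 0, 0]], [60, [0, 0, -110], [0, 0, 0]], [68, [0, 0, -170], [0, 0, 0]], [68, [0, 0, -200], [0, 0, 0]], [68, [0, 0, -200], [0, 0, 0]]]}}

```text
clock: 8.07
tcp_pos: [0.4269, -0.0677, 0.2681]
orientation: [2.273, 2.158, 0.006]
contact_force: [0.5, -0.1, -1.2]
grip_width: 0.0679
```

```bash
python3 - <<'E'
from h import *
shot("top","top1"); shot("side","side1"); shot("wrist","w3")
for f in("top1","side1","w3"):
  for n,c in(("org",ORG),("yel",YEL),("blu",BLU)):
    for px,a,p in blobs(f,*c):
      z=np.percentile(p[:,2],80)
      if np.hypot(*np.median(p,0)[:2])>.78: continue
      q=p[p[:,2]>z-0.006]
      rc=cv2.minAreaRect((q[:,:2]*1000).astype(np.float32))
      print(f,n,px,a,"z80",z.round(3),"rect",np.round(rc[0],1),np.round(rc[1],1),round(rc[2],1))
go([.615,.2,.22]); go([.455,.213,.22])
E
```

```text
top1 org [267.8 178. ] 173 z80 0.055 rect [610.1 198.7] [50.5 49.4] 42.7
top1 org [215.9 181. ] 174 z80 0.054 rect [585.8 382.6] [52.5 50.1] 79.0
top1 org [209.1 214.8] 181 z80 0.055 rect [464.7 390.3] [49.5 50.4] 50.3
top1 org [259.5 221. ] 184 z80 0.055 rect [454.8 212.2] [51.  49.9] 77.8
top1 yel [330.4 158.6] 345 z80 0.125 rect [675.7 -19.4] [113.4  36.1] 85.6
top1 yel [366.5 162.7] 353 z80 0.125 rect [ 669.1 -143.3] [114.2  36.2] 87.6
top1 blu [121.3 284. ] 444 z80 0.07 rect [200.1 657.5] [124.9 159.3] 79.3
side1 org [419.8 169.6] 17 z80 0.061 rect [ 406.4 -358.6] [13.3 13.1] 27.3
side1 org [257.2 243.2] 269 z80 0.053 rect [610.5 202. ] [52.6 52.7] 88.2
side1 org [298.7 270.9] 325 z80 0.053 rect [453.1 215.3] [52.4 53.1] 68.5
side1 org [212.9 289.1] 365 z80 0.052 rect [585.2 385. ] [52.2 53.6] 66.6
side1 org [246.7 315. ] 427 z80 0.052 rect [462.5 393.3] [54.1 53.7] 77.1
side1 yel [316.5 158.3] 230 z80 0.122 rect [ 670.  -144.9] [115.   41.8] 85.9
side1 yel [289.3 176. ] 277 z80 0.123 rect [674.8 -17.4] [117.   39.6] 86.2
side1 blu [366.6 204.5] 134 z80 0.098 rect [425.6 -65.6] [134.3  13.3] 87.0
w3 yel [622.9 120.9] 4433 z80 0.122 rect [675.1 -17.6] [114.8  35.5] 88.4
w3 yel [598.7 252.6] 4556 z80 0.122 rect [ 670.1 -142.8] [113.1  37. ] 87.1
w3 blu [326.3 177.3] 1719 z80 0.098 rect [428.8 -67.5] [138.9  11.4] 87.5
shift [277.  175.8  45. ] turn [0.002 0.001 0.   ] rows 5.298864811949725 0.01028496496320555 tcp [ 0.4251 -0.0675  0.265 ]
shift [281.8  15.3  44.7] turn [0.002 0.001 0.   ] rows 4.571190053687982 0.01028496496320555 tcp [ 0.4251 -0.0675  0.265 ]
```

View pics/side1.png

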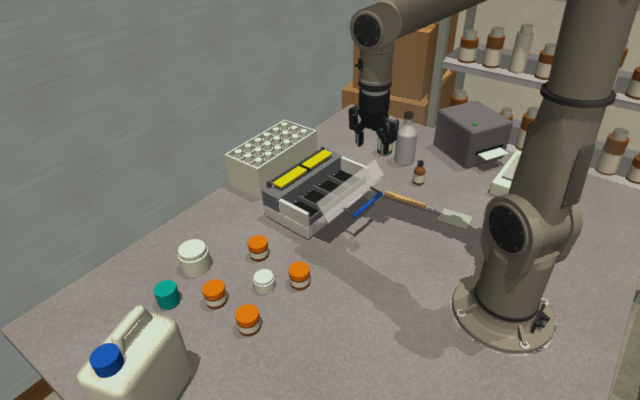

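The hood is open, but the handle reads about 3 mm above its full-open height, because my release lift nudged it. I'll push it down to the stop with shut fingers.

Call:
{"name": "play_rows", "arguments": {"deltas": [[0, [0, 0, 50], [0, 0, 0]], [0, [0, 0, 110], [0, 0, 0]], [0, [0, 0, 160], [0, 0, 0]], [0, [0, 0, 170], [0, 0, 0]], [0, [0, 0, 175], [0, 0, 0]], [0, [0, 0, 177], [0, 0, 0]]]}}

```text
clock: 8.98
tcp_pos: [0.426, -0.0674, 0.0932]
orientation: [2.275, 2.161, -0.005]
contact_force: [-30.4, 3.4, 106.7]
grip_width: 0.0004
```

At the stop (106 N, too stiff, so I'll be gentler from here). Retreat and go over to jar A.

Call:
{"name": "play_rows", "arguments": {"deltas": [[0, [0, 0, -50], [0, 0, 0]], [20, [0, 0, -110], [0, 0, 0]], [68, [0, 0, -165], [0, 0, 0]], [68, [50, 35, -165], [0, 0, 0]], [68, [100, 70, -160], [0, 0, 0]], [68, [150, 105, -150], [0, 0, 0]], [68, [200, 140, -140], [0, 0, 0]], [68, [240, 175, -130], [0, 0, 0]]], "squeeze": 50}}

```text
clock: 9.98
tcp_pos: [0.6131, 0.1661, 0.2208]
orientation: [2.275, 2.164, -0.009]
contact_force: [0.4, -0.5, 0.3]
grip_width: 0.068
```

```bash
cat >> h.py <<'E'
def lids(f):
    im,d,K,T=load(f); Ti=np.linalg.inv(T)
    for px,a,p in blobs(f,*ORG,amin=60,zr=(.02,.2)):
        z=np.median(p[:,2]); q=p[p[:,2]>np.percentile(p[:,2],70)-0.006]
        c,rad=cv2.minEnclosingCircle((q[:,:2]*1000).astype(np.float32)); print(f,px,a,"z",z.round(4),"c",np.round(c,1),"r",round(rad,1))
E
python3 - <<'E'
from h import *
shot("wrist","w4"); lids("w4"); go([.6105,.200,.10])
E
```

```text
w4 [153.8 142.7] 1367 z 0.0515 c [457.3 216.3] r 27.1
w4 [318.1 132.2] 1640 z 0.0517 c [614.2 202.6] r 26.9
shift [ 28.1  -5.9 118.9] turn [-0.002  0.     0.006] rows 1.9563490910871681 0.034373215882285924 tcp [0.6154 0.1717 0.2188]
```

View pics/w4.png

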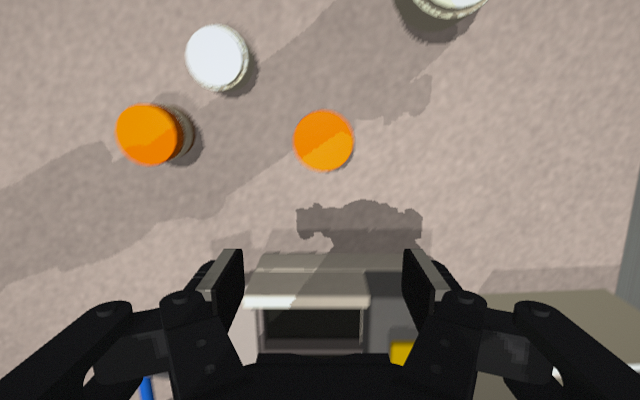

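Jar A is at pixel (323,140) and jar D at (152,134). The arm was still settling, so I'll centre over A and re-measure at rest.

Call:
{"name": "play_rows", "arguments": {"deltas": [[68, [15, -3, 0], [0, 0, 0]], [68, [29, -4, 30], [0, 0, 0.006]], [68, [29, -4, 60], [0, 0, 0.006]], [68, [29, -4, 60], [0, 0, 0.006]], [68, [29, -4, 60], [0, 0, 0.006]]]}}

```text
clock: 10.65
tcp_pos: [0.6127, 0.2008, 0.1601]
orientation: [-2.278, -2.162, 0.002]
contact_force: [0.5, -0.7, 0.7]
grip_width: 0.0682
```

```bash
python3 - <<'E'
from h import *
shot("wrist","w5"); lids("w5"); go([.612,.201,.018])
E
```

```text
w5 [113.  195.2] 2936 z 0.0516 c [455.3 214.9] r 27.5
w5 [316.7 192. ] 1828 z 0.0516 c [613.2 202. ] r 27.1
shift [ -0.   -1.1 142.5] turn [-0.001 -0.    -0.001] rows 2.2804341080960104 0.005116526902282449 tcp [0.6132 0.2009 0.1605]
```

Call:
{"name": "play_rows", "arguments": {"deltas": [[68, [1, 0, 50], [0, 0, 0]], [68, [1, 0, 100], [0, 0, 0]], [68, [1, 0, 135], [0, 0, 0]], [68, [1, 0, 142], [0, 0, 0]], [68, [1, 0, 142], [0, 0, 0]], [45, [1, 0, 142], [0, 0, 0]], [45, [1, 0, 142], [0, 0, 0]], [45, [1, 0, 142], [0, 0, 0]]], "squeeze": 40}}

```text
clock: 11.7
tcp_pos: [0.6148, 0.2027, 0.0211]
orientation: [2.279, 2.161, 0.005]
contact_force: [-0.7, -0.1, 7.2]
grip_width: 0.0538
```

Call:
{"name": "play_rows", "arguments": {"deltas": [[45, [0, 0, -60], [0, 0, 0]], [45, [0, 0, -120], [0, 0, 0]], [45, [0, 0, -170], [0, 0, 0]], [45, [-60, -10, -180], [0, 0, 0]], [45, [-110, -20, -180], [0, 0, 0]], [45, [-150, -28, -180], [0, 0, 0]], [45, [-172, -30, -180], [0, 0, 0]], [45, [-174, -31, -180], [0, 0, 0]]]}}

```text
clock: 12.7
tcp_pos: [0.574, 0.0281, 0.2013]
orientation: [2.281, 2.156, 0.005]
contact_force: [0.1, -0.1, -1.8]
grip_width: 0.0536
```

```bash
python3 - <<'E'
from h import *
shot("wrist","w6"); go([.5925,.0285,.073])
E
```

```text
shift [ -0.5  18.1 128.4] turn [ 0.004 -0.002 -0.002] rows 2.074230272459864 0.025821490583539976 tcp [0.574  0.0298 0.2013]
```

View pics/w6.png

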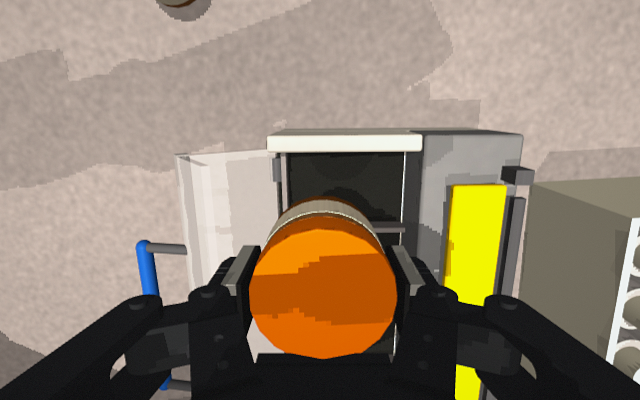

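Jar A is held upright. The side wall is at row 140 and the next rib at row 228. I'll check their y from depth against the model.

```bash
python3 - <<'E'
from h import *
im,d,K,T=load("w6"); W=cloud(d,K,T); deck=np.array([.587,-.0765,0])
for c in (300,340,390):
  for row in range(126,245,2):
    w=W[row,c]-deck
    if w[2]>.055 or row%16==0: print(c,row,"xs",(w@xs*1000).round(),"ys",(w@ys*1000).round(1),"z",(w[2]*1000).round(1), end=" | ")
  print()
E
```

```text
300 128 xs -40.0 ys 151.9 z 0.9 | 300 132 xs -36.0 ys 151.7 z 58.4 | 300 134 xs -35.0 ys 151.9 z 83.0 | 300 136 xs -34.0 ys 151.5 z 97.3 | 300 138 xs -34.0 ys 150.2 z 99.2 | 300 140 xs -34.0 ys 148.8 z 99.1 | 300 142 xs -34.0 ys 147.5 z 99.6 | 300 144 xs -34.0 ys 146.2 z 100.3 | 300 146 xs -34.0 ys 144.7 z 99.6 | 300 148 xs -34.0 ys 143.3 z 99.3 | 300 150 xs -34.0 ys 142.0 z 100.1 | 300 152 xs -34.0 ys 140.4 z 98.9 | 300 160 xs -37.0 ys 127.9 z 51.3 | 300 176 xs -37.0 ys 114.0 z 50.6 | 300 192 xs -38.0 ys 99.8 z 50.4 | 300 202 xs -29.0 ys 127.0 z 184.8 | 300 204 xs -29.0 ys 127.3 z 189.5 | 300 206 xs -28.0 ys 128.1 z 195.6 | 300 208 xs -28.0 ys 128.4 z 199.9 | 300 210 xs -28.0 ys 128.5 z 203.6 | 300 212 xs -28.0 ys 128.3 z 205.6 | 300 214 xs -28.0 ys 128.7 z 209.8 | 300 216 xs -27.0 ys 128.7 z 212.7 | 300 218 xs -27.0 ys 128.0 z 213.0 | 300 220 xs -27.0 ys 128.0 z 215.4 | 300 222 xs -27.0 ys 128.3 z 219.0 | 300 224 xs -27.0 ys 129.2 z 223.8 | 300 226 xs -27.0 ys 128.8 z 225.1 | 300 228 xs -27.0 ys 128.7 z 226.7 | 300 230 xs -26.0 ys 129.0 z 229.7 | 300 232 xs -26.0 ys 128.7 z 231.0 |
[... 1566 characters left out ...]
 xs 46.0 ys 152.1 z 10.1 | 390 132 xs 35.0 ys 152.1 z 68.1 | 390 134 xs 31.0 ys 152.2 z 91.1 | 390 136 xs 29.0 ys 151.3 z 98.7 | 390 138 xs 29.0 ys 150.0 z 99.6 | 390 140 xs 29.0 ys 148.6 z 98.9 | 390 142 xs 29.0 ys 147.4 z 101.1 | 390 144 xs 29.0 ys 145.9 z 100.3 | 390 146 xs 29.0 ys 144.5 z 99.6 | 390 148 xs 29.0 ys 143.1 z 99.6 | 390 150 xs 30.0 ys 141.6 z 98.7 | 390 160 xs 40.0 ys 127.3 z 49.4 | 390 176 xs 40.0 ys 113.6 z 50.0 | 390 192 xs 41.0 ys 99.4 z 50.2 | 390 208 xs 42.0 ys 85.0 z 50.9 | 390 224 xs 41.0 ys 72.1 z 56.9 | 390 226 xs 40.0 ys 72.1 z 62.2 | 390 228 xs 39.0 ys 71.9 z 66.7 | 390 230 xs 39.0 ys 70.6 z 68.1 | 390 232 xs 39.0 ys 69.0 z 68.6 | 390 240 xs 43.0 ys 54.6 z 50.5 |
```

The model fits: wall outer face at 152, rib at 70–72, deck at 50. The held jar's centre trails the TCP by about 3 mm in y, so I'll compensate by 2 mm. Place in cell 3.

Call:
{"name": "play_rows", "arguments": {"deltas": [[45, [2, 18, 0], [0, 0, 0]], [45, [2, 18, 10], [0, 0, 0]], [45, [2, 18, 60], [0, 0, 0]], [45, [2, 18, 105], [0, 0, 0]], [45, [2, 18, 124], [0, 0, 0]], [45, [2, 18, 129], [0, 0, 0]], [45, [2, 18, 131], [0, 0, 0]], [45, [2, 18, 131], [0, 0, 0]]]}}

```text
clock: 13.75
tcp_pos: [0.5936, 0.0312, 0.0718]
orientation: [2.279, 2.158, 0.009]
contact_force: [-0.7, 0.2, -1.4]
grip_width: 0.0537
```

Call:
{"name": "play_rows", "arguments": {"deltas": [[45, [0, 0, 2], [0, 0, 0]], [45, [0, 0, 3], [0, 0, 0]], [45, [0, 0, 3], [0, 0, 0]]]}}

```text
clock: 14.12
tcp_pos: [0.5943, 0.0312, 0.0711]
orientation: [2.278, 2.156, 0.01]
contact_force: [-5.4, -1.3, 12.0]
grip_width: 0.0536
```

Call:
{"name": "play_rows", "arguments": {"deltas": [[45, [0, 0, -2], [0, 0, 0]], [61, [0, 0, -2], [0, 0, 0]], [61, [0, 0, -2], [0, 0, 0]], [61, [0, 0, -50], [0, 0, 0]], [61, [0, 0, -110], [0, 0, 0]], [68, [50, -35, -140], [0, 0, 0]], [68, [100, -80, -140], [0, 0, 0]], [68, [150, -120, -140], [0, 0, 0]]]}}

```text
clock: 15.12
tcp_pos: [0.4872, 0.1797, 0.211]
orientation: [2.278, 2.155, 0.012]
contact_force: [0.2, 0.3, 0.4]
grip_width: 0.068
```

```bash
python3 -c "
from h import *
go([.455,.213,.16])"
```

```text
shift [ 31.3 -34.5  50.7] turn [ 0.01  -0.002 -0.003] rows 1.1018767657034592 0.05510797537208875 tcp [0.4872 0.1797 0.211 ]
```

Call:
{"name": "play_rows", "arguments": {"deltas": [[68, [15, -17, 20], [0.005, 0, 0]], [68, [31, -35, 50], [0.01, 0, 0]], [68, [31, -35, 51], [0.01, 0, 0]], [68, [31, -35, 51], [0.01, 0, 0]]]}}

```text
clock: 15.62
tcp_pos: [0.4555, 0.2122, 0.1602]
orientation: [-2.282, -2.157, -0.002]
contact_force: [0.0, 0.4, 0.6]
grip_width: 0.0682
```

```bash
python3 - <<'E'
from h import *
shot("wrist","w7"); lids("w7"); go([.455,.215,.018]); 
shot("top","top2"); lids("top2")
E
```

```text
w7 [317.1 191.4] 3132 z 0.0517 c [455.3 215. ] r 27.2
shift [  2.5  -1.2 142.5] turn [ 0.001 -0.002 -0.005] rows 2.280468850129267 0.0295990421499953 tcp [0.4559 0.2122 0.1605]
top2 [214.8 179.6] 121 z 0.052 c [588.3 384. ] r 24.9
top2 [314.7 182.3] 212 z 0.1019 c [593.7  28.8] r 27.8
top2 [209.2 214.9] 179 z 0.0515 c [464.1 389. ] r 26.6
```

Jar A stands at (593.7,28.8) with its top at 0.102, against cell 3 at (592.5,28.5). Pick jar D.

Call:
{"name": "play_rows", "arguments": {"deltas": [[68, [3, 0, 50], [0, 0, 0]], [68, [3, 0, 100], [0, 0, 0]], [68, [3, 0, 135], [0, 0, 0]], [68, [3, 0, 141], [0, 0, 0]], [68, [3, 0, 141], [0, 0, 0]], [45, [3, 0, 141], [0, 0, 0]], [45, [3, 0, 141], [0, 0, 0]], [45, [3, 0, 141], [0, 0, 0]]]}}

```text
clock: 16.73
tcp_pos: [0.4578, 0.216, 0.0215]
orientation: [2.284, 2.156, 0.009]
contact_force: [-0.9, -1.1, 7.0]
grip_width: 0.0537
```

```bash
python3 -c "
from h import *
go([.589,-.0395,.22])"
```

```text
shift [-246.7  146.6 -198.7] turn [ 0.004 -0.003 -0.006] rows 5.585787928856356 0.043421546104678306 tcp [0.4578 0.216  0.0215]
```

Call:
{"name": "play_rows", "arguments": {"deltas": [[45, [0, 0, -60], [0, 0, 0]], [45, [0, 0, -120], [0, 0, 0]], [45, [-20, 12, -175], [0, 0, 0]], [45, [-70, 42, -198], [0, 0, 0]], [45, [-120, 71, -198], [0, 0, 0]], [45, [-170, 101, -198], [0, 0, 0]], [45, [-220, 131, -198], [0, 0, 0]], [45, [-247, 146, -198], [0, 0, -0.006]]]}}

```text
clock: 17.73
tcp_pos: [0.5892, -0.044, 0.2199]
orientation: [2.281, 2.156, 0.008]
contact_force: [-0.3, 0.3, -2.1]
grip_width: 0.0534
```

```bash
python3 -c "
from h import *
go([.589,-.0400,.0715])"
```

```text
shift [  3.6  -1.2 148.4] turn [ 0.006 -0.002 -0.004] rows 2.3758826783985634 0.038741180926354916 tcp [ 0.5892 -0.044   0.2199]
```

Call:
{"name": "play_rows", "arguments": {"deltas": [[45, [3, 0, 10], [0, 0, 0]], [45, [3, 0, 60], [0, 0, 0]], [45, [3, 0, 110], [0, 0, 0]], [45, [3, 0, 140], [0, 0, 0]], [45, [3, 0, 146], [0, 0, 0]], [45, [3, 0, 149], [0, 0, 0]], [45, [3, 0, 150], [0, 0, 0]], [45, [3, 0, 150], [0, 0, 0]]]}}

```text
clock: 18.73
tcp_pos: [0.5911, -0.0402, 0.0717]
orientation: [2.28, 2.155, 0.011]
contact_force: [-0.7, 1.3, 5.1]
grip_width: 0.0538
```

Touched down. Release and go toward jar C.

Call:
{"name": "play_rows", "arguments": {"deltas": [[45, [0, 0, -1], [0, 0, 0]], [61, [0, 0, -1], [0, 0, 0]], [61, [0, 0, -1], [0, 0, 0]], [61, [0, 0, -60], [0, 0, 0]], [61, [0, 0, -115], [0, 0, 0]], [68, [50, 0, -140], [0, 0, 0]], [68, [110, 0, -140], [0, 0, 0]], [68, [170, 0, -140], [0, 0, 0]]]}}

```text
clock: 19.73
tcp_pos: [0.5999, 0.1305, 0.2127]
orientation: [2.281, 2.153, 0.013]
contact_force: [0.5, 0.3, 0.8]
grip_width: 0.0677
```

```bash
python3 -c "
from h import *
go([.465,.390,.16])"
```

```text
shift [ 251.2 -150.1   51.9] turn [ 0.009 -0.002 -0.005] rows 4.7554639214603664 0.0591026454842247 tcp [0.5999 0.1305 0.2127]
```

Call:
{"name": "play_rows", "arguments": {"deltas": [[68, [50, -30, 0], [0.009, 0, -0.005]], [68, [100, -60, 0], [0.009, 0, -0.005]], [68, [150, -90, 10], [0.009, 0, -0.005]], [68, [200, -120, 30], [0.009, 0, -0.005]], [68, [245, -147, 50], [0.009, 0, -0.005]], [68, [251, -150, 52], [0.009, 0, -0.005]], [68, [251, -150, 52], [0.009, 0, -0.005]], [68, [251, -150, 52], [0.009, 0, -0.005]]]}}

```text
clock: 20.72
tcp_pos: [0.4667, 0.3882, 0.1602]
orientation: [-2.282, -2.159, -0.004]
contact_force: [-0.4, -0.1, 0.5]
grip_width: 0.0682
```

```bash
python3 - <<'E'
from h import *
shot("wrist","w8"); lids("w8"); go([.4645,.391,.019]); 
shot("top","top3"); lids("top3")
E
```

```text
w8 [319.2 191.7] 4046 z 0.0517 c [464.5 393. ] r 27.3
w8 [483.  192.5] 4002 z 0.0516 c [587.4 384.9] r 27.7
shift [  2.5  -2.6 141.3] turn [ 0.001 -0.002 -0.004] rows 2.2609844691757672 0.022827146151603944 tcp [0.4667 0.3881 0.1603]
top3 [215.9 181.1] 173 z 0.0516 c [586.6 382.6] r 27.1
top3 [314.7 182.3] 211 z 0.1016 c [593.7  27.8] r 27.8
top3 [335.4 184.6] 212 z 0.1025 c [590.3 -42.9] r 27.8
```

Call:
{"name": "play_rows", "arguments": {"deltas": [[68, [4, -2, 50], [0, 0, 0]], [68, [4, -2, 100], [0, 0, 0]], [68, [4, -2, 135], [0, 0, 0]], [68, [4, -2, 141], [0, 0, 0]], [68, [4, -2, 141], [0, 0, 0]], [45, [4, -2, 141], [0, 0, 0]], [45, [4, -2, 141], [0, 0, 0]], [45, [4, -2, 141], [0, 0, 0]]]}}

```text
clock: 21.82
tcp_pos: [0.4662, 0.3937, 0.0215]
orientation: [-2.283, -2.159, -0.009]
contact_force: [-0.2, -1.2, 7.6]
grip_width: 0.0541
```

```bash
python3 -c "
from h import *
go([.585,-.1100,.23])"
```

```text
shift [-495.3  147.6 -210.1] turn [ 0.004 -0.004 -0.004] rows 8.926566565489999 0.0374866732388211 tcp [0.4662 0.3937 0.0215]
```

Call:
{"name": "play_rows", "arguments": {"deltas": [[45, [0, 0, -60], [0, 0, 0]], [45, [0, 0, -120], [0, 0, 0]], [45, [-20, 6, -175], [0, 0, 0]], [45, [-75, 22, -205], [0, 0, 0]], [45, [-135, 40, -208], [0, 0, 0]], [45, [-195, 58, -208], [0, 0, 0]], [45, [-255, 76, -208], [0, 0, 0]], [45, [-315, 94, -208], [0, 0, 0]]]}}

```text
clock: 22.82
tcp_pos: [0.5412, 0.0735, 0.2295]
orientation: [2.281, 2.158, 0.011]
contact_force: [1.3, 0.5, -1.3]
grip_width: 0.054
```

```bash
python3 -c "
from h import *
go([.585,-.1100,.0715])"
```

```text
shift [-181.4   53.1  157.5] turn [ 0.006 -0.004 -0.004] rows 3.9369136944693692 0.04225189022544745 tcp [0.5412 0.0735 0.2295]
```

Call:
{"name": "play_rows", "arguments": {"deltas": [[45, [-60, 18, 0], [0.006, -0.004, -0.004]], [45, [-120, 36, 0], [0.006, -0.004, -0.004]], [45, [-170, 50, 0], [0.006, -0.004, -0.004]], [45, [-181, 53, 30], [0.006, -0.004, -0.004]], [45, [-181, 53, 80], [0.006, -0.004, -0.004]], [45, [-181, 53, 100], [0.006, -0.004, -0.004]], [45, [-181, 53, 100], [0.006, -0.004, -0.004]]]}}

```text
clock: 23.7
tcp_pos: [0.5839, -0.1093, 0.1285]
orientation: [-2.276, -2.163, 0.002]
contact_force: [-0.7, -0.7, -1.0]
grip_width: 0.0536
```

Call:
{"name": "play_rows", "arguments": {"deltas": [[45, [-1, 1, 30], [0, 0, 0]], [45, [-1, 1, 48], [0, 0, 0]], [45, [-1, 1, 55], [0, 0, 0]], [45, [-1, 1, 58], [0, 0, 0]], [45, [-1, 1, 59], [0, 0, 0]], [45, [-1, 1, 59], [0, 0, 0]]]}}

```text
clock: 24.45
tcp_pos: [0.585, -0.1103, 0.0715]
orientation: [-2.277, -2.164, 0.002]
contact_force: [-4.6, 0.0, 8.0]
grip_width: 0.054
```

Touched down. Release and head to jar B at (587,385).

Call:
{"name": "play_rows", "arguments": {"deltas": [[45, [0, 0, -1], [0, 0, 0]], [61, [0, 0, -1], [0, 0, 0]], [61, [0, 0, -1], [0, 0, 0]], [61, [0, 0, -60], [0, 0, 0]], [61, [0, 0, -115], [0, 0, 0]], [68, [50, 0, -140], [0, 0, 0]], [68, [110, 0, -140], [0, 0, 0]], [68, [170, 0, -140], [0, 0, 0]]]}}

```text
clock: 25.45
tcp_pos: [0.5942, 0.061, 0.2122]
orientation: [2.278, 2.163, -0.001]
contact_force: [0.8, 0.4, -0.5]
grip_width: 0.068
```

```bash
python3 -c "
from h import *
go([.587,.384,.16])"
```

```text
shift [322.3 -24.   52. ] turn [-0.     0.001  0.   ] rows 5.236972575532757 0.002763876243680796 tcp [0.5942 0.061  0.2122]
```

Call:
{"name": "play_rows", "arguments": {"deltas": [[68, [60, -4, 0], [0, 0, 0]], [68, [120, -9, 0], [0, 0, 0]], [68, [180, -13, 10], [0, 0, 0]], [68, [240, -18, 30], [0, 0, 0]], [68, [300, -23, 50], [0, 0, 0]], [68, [322, -24, 52], [0, 0, 0]], [68, [322, -24, 52], [0, 0, 0]], [68, [322, -24, 52], [0, 0, 0]]]}}

```text
clock: 26.45
tcp_pos: [0.5878, 0.3822, 0.16]
orientation: [2.279, 2.16, -0.001]
contact_force: [0.2, -1.0, 0.7]
grip_width: 0.0678
```

```bash
python3 - <<'E'
from h import *
shot("wrist","w9"); lids("w9"); go([.587,.385,.019]); 
shot("top","top4"); lids("top4")
E
```

```text
w9 [322.3 193.6] 4041 z 0.0516 c [587.6 385.3] r 27.1
shift [  3.5  -1.3 141.1] turn [ 0.001  0.002 -0.002] rows 2.2591510527627325 0.0156636699003668 tcp [0.5881 0.3817 0.1602]
top4 [314.7 182.3] 212 z 0.1019 c [593.9  29.1] r 27.5
top4 [335.4 184.6] 211 z 0.102 c [590.5 -42.9] r 27.0
top4 [355.5 187.6] 213 z 0.1018 c [ 583.8 -112.7] r 27.3
```

Call:
{"name": "play_rows", "arguments": {"deltas": [[68, [4, 0, 50], [0, 0, 0]], [68, [4, 0, 100], [0, 0, 0]], [68, [4, 0, 135], [0, 0, 0]], [68, [4, 0, 141], [0, 0, 0]], [68, [4, 0, 141], [0, 0, 0]], [45, [4, 0, 141], [0, 0, 0]], [45, [4, 0, 141], [0, 0, 0]], [45, [4, 0, 141], [0, 0, 0]]]}}

```text
clock: 27.55
tcp_pos: [0.5898, 0.3863, 0.0219]
orientation: [2.28, 2.158, 0.005]
contact_force: [-0.1, -1.2, 7.0]
grip_width: 0.0541
```

```bash
python3 -c "
from h import *
go([.5815,-.1800,.23])"
```

```text
shift [-565.8   23.6 -208.4] turn [ 0.004 -0.001 -0.003] rows 9.654838176501823 0.026450194413033166 tcp [0.5898 0.3863 0.0219]
```

Call:
{"name": "play_rows", "arguments": {"deltas": [[45, [0, 0, -60], [0, 0, 0]], [45, [0, 0, -120], [0, 0, 0]], [45, [-20, 1, -175], [0, 0, 0]], [45, [-75, 3, -205], [0, 0, 0]], [45, [-135, 6, -208], [0, 0, 0]], [45, [-195, 8, -208], [0, 0, 0]], [45, [-255, 11, -208], [0, 0, 0]], [45, [-315, 13, -208], [0, 0, 0]]]}}

```text
clock: 28.55
tcp_pos: [0.5843, 0.0689, 0.2304]
orientation: [2.279, 2.157, 0.006]
contact_force: [1.0, -0.2, -1.3]
grip_width: 0.0535
```

```bash
python3 -c "
from h import *
go([.5815,-.1800,.0715])"
```

```text
shift [-248.8   10.   158.8] turn [ 0.005 -0.    -0.003] rows 4.725283674599237 0.0309855006458597 tcp [0.5843 0.0689 0.2304]
```

Call:
{"name": "play_rows", "arguments": {"deltas": [[45, [-60, 3, 0], [0.005, 0, -0.003]], [45, [-120, 6, 0], [0.005, 0, -0.003]], [45, [-180, 8, 0], [0.005, 0, -0.003]], [45, [-235, 10, 0], [0.005, 0, -0.003]], [45, [-249, 10, 50], [0.005, 0, -0.003]], [45, [-249, 10, 95], [0.005, 0, -0.003]], [45, [-249, 10, 100], [0.005, 0, -0.003]], [45, [-249, 10, 100], [0.005, 0, -0.003]]]}}

```text
clock: 29.55
tcp_pos: [0.582, -0.1797, 0.1318]
orientation: [2.277, 2.163, 0.002]
contact_force: [-0.2, -0.4, -1.4]
grip_width: 0.0537
```

Call:
{"name": "play_rows", "arguments": {"deltas": [[45, [-1, 0, 30], [0, 0, 0]], [45, [-1, 0, 50], [0, 0, 0]], [45, [-1, 0, 57], [0, 0, 0]], [45, [-1, 0, 60], [0, 0, 0]], [45, [-1, 0, 62], [0, 0, 0]], [45, [-1, 0, 62], [0, 0, 0]]]}}

```text
clock: 30.3
tcp_pos: [0.5825, -0.1806, 0.0718]
orientation: [2.276, 2.163, 0.002]
contact_force: [-5.4, 0.6, 8.4]
grip_width: 0.0536
```

Release and rise, moving back toward the handle's side.

Call:
{"name": "play_rows", "arguments": {"deltas": [[45, [0, 0, -1], [0, 0, 0]], [61, [0, 0, -1], [0, 0, 0]], [61, [0, 0, -1], [0, 0, 0]], [61, [0, 0, -60], [0, 0, 0]], [61, [0, 0, -120], [0, 0, 0]], [40, [20, -30, -175], [0, 0, 0]], [30, [60, -90, -195], [0, 0, 0]], [30, [100, -145, -195], [0, 0, 0]]], "squeeze": 25}}

```text
clock: 31.3
tcp_pos: [0.4578, -0.0846, 0.267]
orientation: [2.274, 2.16, 0.005]
contact_force: [0.5, 0.7, -0.2]
grip_width: 0.0297
```

```bash
python3 - <<'E'
from h import *
shot("top","top5"); shot("side","side5"); lids("top5"); lids("side5")
for px,a,p in blobs("side5",*BLU): 
  if np.median(p[:,0])>.35 and abs(np.median(p[:,1]))<.2: print(px,a,np.median(p,0).round(4),np.percentile(p[:,2],80))
go([.426,-.0685,.18])
E
```

```text
top5 [314.7 182.2] 208 z 0.1018 c [593.4  28.6] r 27.5
top5 [331.8 191. ] 98 z 0.1016 c [567.7 -35.8] r 24.9
side5 [333.3 179.2] 579 z 0.1007 c [ 575.7 -111. ] r 97.2
side5 [301.2 199.6] 223 z 0.1009 c [592.6  29.4] r 29.0
[367.5 205.4] 137 [ 0.4237 -0.0625  0.0929] 0.09482319511202172
shift [ 12.2 -28.   85.6] turn [0.    0.003 0.006] rows 1.454030470635489 0.03640398638311905 tcp [ 0.4534 -0.0818  0.2656]
```

View pics/side5.png

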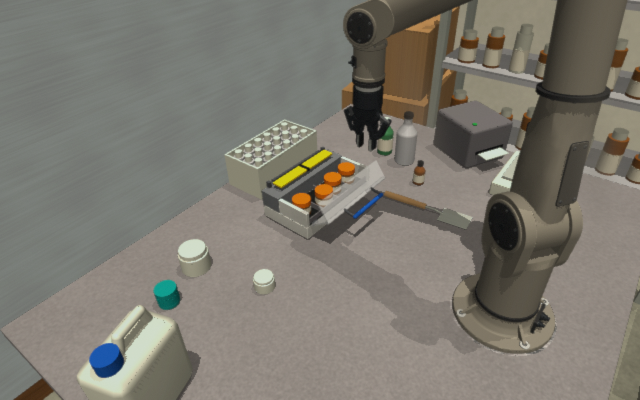

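All four are on the deck. The cell 2 jar, at (324,192), now looks about 20 mm forward, possibly the announced knock. I'll inspect it from the wrist camera.

Call:
{"name": "play_rows", "arguments": {"deltas": [[30, [-20, 30, -20], [0, 0, 0]], [30, [-60, 60, -40], [0, 0, 0]], [30, [-80, 60, -60], [0, 0, 0]], [30, [-80, 60, -60], [0, 0, 0]], [30, [-80, 60, -60], [0, 0, 0]]]}}

```text
clock: 32.02
tcp_pos: [0.5093, -0.163, 0.325]
orientation: [2.27, 2.171, -0.003]
contact_force: [0.3, 1.1, -0.7]
grip_width: 0.03
```

```bash
python3 - <<'E'
from h import *
shot("wrist","w10"); lids("w10"); shot("top","top6"); lids("top6")
E
```

```text
w10 [377.4  47.8] 2658 z 0.1017 c [568.2 -43.4] r 27.4
w10 [392.2 108.2] 1129 z 0.1015 c [ 585.3 -111.1] r 27.3
w10 [389.3 172.4] 192 z 0.0968 c [ 582.9 -181.5] r 27.3
w10 [382.  204.4] 88 z 0.1016 c [ 574.1 -194.8] r 21.4
top6 [314.7 182.2] 208 z 0.1024 c [593.7  28. ] r 27.5
top6 [355.5 187.7] 213 z 0.1027 c [ 583.3 -112.3] r 27.4
top6 [335.4 191.3] 209 z 0.1023 c [566.9 -45.2] r 27.7
```

View pics/w10.png

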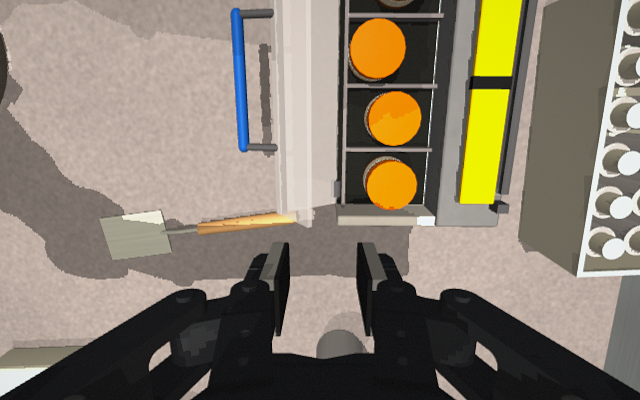

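Jar D was knocked about 20 mm forward. It is still upright in its cell but right at the front lip, so I'll re-centre it.

```bash
python3 -c "
from h import *
go([.568,-.044,.18])"
```

```text
shift [121.6  53.7 144.6] turn [-0.001  0.002  0.008] rows 3.142677814902805 0.045910645460919 tcp [ 0.5092 -0.1628  0.3249]
```

Call:
{"name": "play_rows", "arguments": {"deltas": [[66, [40, 18, 30], [0, 0.002, 0.008]], [66, [85, 37, 70], [0, 0.002, 0.008]], [66, [120, 53, 110], [0, 0.002, 0.008]], [66, [122, 54, 140], [0, 0.002, 0.008]], [66, [122, 54, 145], [0, 0.002, 0.008]], [66, [122, 54, 145], [0, 0.002, 0.008]]], "squeeze": 40}}

```text
clock: 32.88
tcp_pos: [0.5682, -0.0438, 0.18]
orientation: [-2.278, -2.163, 0.002]
contact_force: [0.8, 0.6, 0.3]
grip_width: 0.0659
```

```bash
python3 -c "
from h import *
go([.568,-.044,.075])"
```

```text
shift [-2.00e-01 -1.00e-01  1.05e+02] turn [-0.001  0.001  0.   ] rows 1.6798727642706628 0.007096150879129726 tcp [ 0.5682 -0.0438  0.18  ]
```

Call:
{"name": "play_rows", "arguments": {"deltas": [[66, [0, 0, 50], [0, 0, 0]], [66, [0, 0, 90], [0, 0, 0]], [66, [0, 0, 104], [0, 0, 0]], [66, [0, 0, 104], [0, 0, 0]], [45, [0, 0, 104], [0, 0, 0]], [45, [0, 0, 104], [0, 0, 0]], [45, [0, 0, 104], [0, 0, 0]]]}}

```text
clock: 33.75
tcp_pos: [0.5687, -0.0441, 0.0776]
orientation: [2.278, 2.162, -0.001]
contact_force: [-0.2, -1.0, 7.5]
grip_width: 0.0537
```

Call:
{"name": "play_rows", "arguments": {"deltas": [[45, [0, 0, -8], [0, 0, 0]], [45, [1, 10, -8], [0, 0, 0]], [45, [3, 20, -8], [0, 0, 0]], [45, [3, 20, -8], [0, 0, 0]], [45, [3, 20, -3], [0, 0, 0]], [45, [3, 20, 0], [0, 0, 0]], [45, [3, 20, 1], [0, 0, 0]]]}}

```text
clock: 34.62
tcp_pos: [0.5882, -0.0422, 0.0775]
orientation: [2.278, 2.162, -0.004]
contact_force: [-8.2, -1.0, 17.3]
grip_width: 0.0533
```

Call:
{"name": "play_rows", "arguments": {"deltas": [[45, [0, 0, -1], [0, 0, 0]], [61, [0, 0, -1], [0, 0, 0]], [61, [0, 0, -1], [0, 0, 0]], [61, [0, 0, -60], [0, 0, 0]], [61, [0, 0, -120], [0, 0, 0]], [40, [-10, -40, -170], [0, 0, 0]], [30, [-20, -100, -170], [0, 0, 0]], [30, [-28, -160, -170], [0, 0, 0]]], "squeeze": 25}}

```text
clock: 35.62
tcp_pos: [0.4258, -0.0615, 0.2481]
orientation: [2.278, 2.161, -0.003]
contact_force: [-0.2, -1.0, 1.2]
grip_width: 0.03
```

```bash
python3 - <<'E'
from h import *
shot("top","top7"); lids("top7"); shot("side","side7"); lids("side7")
go([.4270,-.0680,.0720])
E
```

```text
top7 [314.7 182.3] 210 z 0.1022 c [593.6  28. ] r 27.5
top7 [335.8 181.2] 75 z 0.101 c [598.8 -42.4] r 22.4
top7 [376.1 189.9] 215 z 0.1024 c [ 581.8 -182.9] r 27.7
side7 [331.  179.2] 606 z 0.1008 c [ 586.  -109.4] r 97.5
side7 [301.2 199.6] 223 z 0.1006 c [591.4  28. ] r 31.3
shift [ -4.    8.2 174.3] turn [-0.007  0.007 -0.002] rows 2.7932947755607 0.05209933299168994 tcp [ 0.4203 -0.0625  0.2464]
```

Now settle above the handle, then pinch.

Call:
{"name": "play_rows", "arguments": {"deltas": [[36, [-4, 7, 40], [0, 0, 0]], [36, [-4, 7, 80], [0, 0, 0]], [36, [-4, 7, 80], [0, 0, 0]], [36, [-4, 7, 80], [0, 0, 0]]]}}

```text
clock: 36.22
tcp_pos: [0.4276, -0.067, 0.1675]
orientation: [2.28, 2.16, -0.013]
contact_force: [0.1, 0.8, 1.1]
grip_width: 0.0359
```

```bash
python3 - <<'E'
from h import *
shot("wrist","w11")
for px,a,p in blobs("w11",*BLU,amin=100):
  rc=cv2.minAreaRect((p[:,:2]*1000).astype(np.float32)); print(px,a,np.median(p,0).round(4),np.round(rc[0],1),np.round(rc[1],1))
go([.427,-.068,.072])
E
```

```text
[323.  202.7] 3335 [ 0.4277 -0.0598  0.0937] [427.3 -67.4] [138.7  10.9]
shift [-0.2 -0.4 95.8] turn [-0.004  0.007 -0.002] rows 1.5331453556262487 0.04400127833234934 tcp [ 0.4279 -0.0672  0.1678]
```

Call:
{"name": "play_rows", "arguments": {"deltas": [[32, [0, 0, 45], [0, 0, 0]], [32, [0, 0, 85], [0, 0, 0]], [32, [0, 0, 96], [0, 0, 0]], [32, [0, 0, 96], [0, 0, 0]], [0, [0, 0, 96], [0, 0, 0]], [0, [0, 0, 96], [0, 0, 0]], [0, [0, 0, 96], [0, 0, 0]], [0, [0, 0, 96], [0, 0, 0]]], "squeeze": 25}}

```text
clock: 37.28
tcp_pos: [0.4275, -0.0679, 0.0732]
orientation: [2.279, 2.158, -0.013]
contact_force: [-3.8, 0.6, 6.2]
grip_width: 0.0109
```

```bash
python3 - <<'E'
from h import *
f=lambda a:109.64*np.array([-np.sin(.2582+a),np.cos(.2582+a)])
for a in np.linspace(.95,-.02,15): e=f(a)-f(.95); print(round(a,3),"y",e[0].round(1),"z",-e[1].round(1))
E
```

```text
0.95 y 0.0 z -0.0
0.881 y 2.9 z -7.0
0.811 y 6.4 z -13.8
0.742 y 10.2 z -20.3
0.673 y 14.6 z -26.6
0.604 y 19.3 z -32.5
0.534 y 24.4 z -38.1
0.465 y 30.0 z -43.3
0.396 y 35.8 z -48.1
0.326 y 42.0 z -52.5
0.257 y 48.5 z -56.5
0.188 y 55.2 z -60.0
0.119 y 62.2 z -63.1
0.049 y 69.3 z -65.6
-0.02 y 76.6 z -67.7
```

Call:
{"name": "play_rows", "arguments": {"deltas": [[0, [0, 3, -7], [0, 0, 0]], [0, [0, 6, -14], [0, 0, 0]], [0, [0, 10, -20], [0, 0, 0]], [0, [0, 15, -27], [0, 0, 0]], [0, [0, 19, -32], [0, 0, 0]], [0, [0, 24, -38], [0, 0, 0]], [0, [0, 30, -43], [0, 0, 0]], [0, [0, 30, -43], [0, 0, 0]]]}}

```text
clock: 38.28
tcp_pos: [0.4547, -0.0693, 0.1164]
orientation: [-2.28, -2.159, 0.022]
contact_force: [-13.0, 0.0, 11.1]
grip_width: 0.011
```

Call:
{"name": "play_rows", "arguments": {"deltas": [[0, [0, 7, -4], [0, 0, 0]], [0, [0, 13, -8], [0, 0, 0]], [0, [0, 19, -12], [0, 0, 0]], [0, [0, 26, -16], [0, 0, 0]], [0, [0, 33, -19], [0, 0, 0]], [0, [0, 40, -21], [0, 0, 0]], [0, [0, 47, -23], [0, 0, 0]], [0, [0, 49, -24], [0, 0, 0]]]}}

```text
clock: 39.28
tcp_pos: [0.5019, -0.0716, 0.1411]
orientation: [-2.279, -2.158, 0.03]
contact_force: [-15.8, 2.0, 12.5]
grip_width: 0.0108
```

Call:
{"name": "play_rows", "arguments": {"deltas": [[0, [0, 2, 1], [0, 0, 0]], [0, [0, 3, 1], [0, 0, 0]], [0, [0, 3, 1], [0, 0, 0]]]}}

```text
clock: 39.65
tcp_pos: [0.5018, -0.0717, 0.141]
orientation: [-2.276, -2.155, 0.039]
contact_force: [-16.8, 1.7, 17.1]
grip_width: 0.0108
```

Firm at the shut stop. Release and rise.

Call:
{"name": "play_rows", "arguments": {"deltas": [[11, [0, 1, 0], [0, 0, 0]], [30, [0, 1, 0], [0, 0, 0]], [32, [0, 1, 0], [0, 0, 0]], [32, [0, 1, -40], [0, 0, 0]], [32, [0, 1, -90], [0, 0, 0]], [0, [0, 1, -100], [0, 0, 0]], [0, [0, 1, -100], [0, 0, 0]], [0, [0, 1, -100], [0, 0, 0]]]}}

```text
clock: 40.65
tcp_pos: [0.5044, -0.0707, 0.2397]
orientation: [-2.275, -2.154, 0.041]
contact_force: [0.4, -0.0, -0.3]
grip_width: 0.0002
```

```bash
python3 - <<'E'
from h import *
shot("wrist","w12"); shot("top","top8"); shot("side","side8"); lids("top8")
for f in("w12","top8","side8"):
 for px,a,p in blobs(f,*BLU,amin=60):
  m=np.median(p,0)
  if abs(m[1])<.2: rc=cv2.minAreaRect((p[:,:2]*1000).astype(np.float32)); print(f,px,a,m.round(4),np.round(rc[0],1),np.round(rc[1],1))
go([.673,-.081,.235]); go([.673,-.081,.130])
E
```

```text
w12 [321.9 171.5] 2363 [ 0.5034 -0.0446  0.1608] [502.9 -48. ] [92.8 11. ]
side8 [346.6 177.3] 113 [ 0.4976 -0.062   0.1595] [497.7 -72.5] [141.5   9.7]
shift [ -1.2 168.9   0.6] turn [-0.025  0.013 -0.002] rows 2.7031615822418966 0.14862145074307986 tcp [ 0.5044 -0.0705  0.2398]
shift [1.000e-01 1.715e+02 1.056e+02] turn [-0.025  0.013 -0.002] rows 3.2226668768744884 0.14862145074307986 tcp [ 0.5044 -0.0705  0.2398]
```

View pics/side8.png

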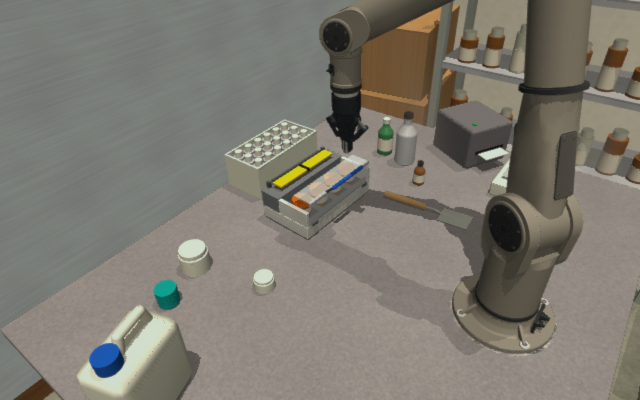

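The hood is shut: the handle pixel (346.6,177.3) equals the initial (346.8,177.2), and the lids show under it. Now the second press.

Call:
{"name": "play_rows", "arguments": {"deltas": [[0, [0, 55, 0], [-0.02, 0.01, 0]], [0, [0, 110, 0], [-0.025, 0.013, 0]], [0, [-1, 160, 0], [-0.025, 0.013, 0]], [0, [-1, 169, 40], [-0.025, 0.013, 0]], [0, [-1, 170, 80], [-0.025, 0.013, 0]], [0, [-1, 170, 95], [-0.025, 0.013, 0]], [0, [-1, 170, 95], [-0.025, 0.013, 0]]]}}

```text
clock: 41.68
tcp_pos: [0.671, -0.0819, 0.1397]
orientation: [-2.28, -2.159, 0.002]
contact_force: [-0.6, -0.4, 0.2]
grip_width: -0.0003
```

```bash
python3 -c "
from h import *
go([.673,-.081,.116])"
```

```text
shift [ 1.   2.  23.7] turn [-0.002 -0.    -0.002] rows 0.3806978549438333 0.015563225714932917 tcp [ 0.671  -0.0819  0.1397]
```

Call:
{"name": "play_rows", "arguments": {"deltas": [[0, [1, 2, 10], [0, 0, 0]], [0, [1, 2, 16], [0, 0, 0]], [0, [1, 2, 19], [0, 0, 0]], [0, [1, 2, 22], [0, 0, 0]], [0, [1, 2, 24], [0, 0, 0]], [0, [1, 2, 26], [0, 0, 0]], [0, [1, 2, 27], [0, 0, 0]], [0, [1, 2, 27], [0, 0, 0]]]}}

```text
clock: 42.68
tcp_pos: [0.673, -0.0809, 0.1153]
orientation: [-2.281, -2.16, 0.002]
contact_force: [-9.4, -0.4, 18.4]
grip_width: 0.0003
```

Fully down on the stop (18 N). Lift off and move clear for the final check.

Call:
{"name": "play_rows", "arguments": {"deltas": [[0, [0, 0, -30], [0, 0, 0]], [0, [0, 0, -90], [0, 0, 0]], [0, [0, 0, -150], [0, 0, 0]], [0, [-40, 0, -200], [0, 0, 0]], [0, [-100, 0, -200], [0, 0, 0]], [0, [-160, -10, -200], [0, 0, 0]], [0, [-200, -20, -200], [0, 0, 0]], [0, [-200, -20, -200], [0, 0, 0]]]}}

```text
clock: 43.68
tcp_pos: [0.6408, -0.2855, 0.3148]
orientation: [2.289, 2.15, -0.006]
contact_force: [0.5, 0.5, 0.3]
grip_width: -0.0002
```

```bash
python3 - <<'E'
from h import *
shot("top","top9"); shot("side","side9")
for f in("top0","top9","side0","side9"):
 for n,c in(("yel",YEL),("blu",BLU)):
  for px,a,p in blobs(f,*c,amin=60):
   m=np.median(p,0)
   if abs(m[1])<.2: print(f,n,px,a,m.round(4))
im=load("top9")[0]; cv2.imwrite("pics/c9.png",cv2.resize(im[120:270,170:480],None,fx=2.5,fy=2.5,interpolation=cv2.INTER_CUBIC)[:,:,::-1])
E
```

```text
top0 yel [330.5 158.6] 346 [ 0.6763 -0.0197  0.1221]
top0 yel [366.6 162.8] 352 [ 0.6698 -0.1448  0.1223]
top0 blu [344.1 207.4] 140 [ 0.5015 -0.0752  0.1618]
top9 yel [330.5 158.6] 344 [ 0.6767 -0.0188  0.1224]
top9 yel [366.  162.7] 294 [ 0.6704 -0.1414  0.1225]
top9 blu [343.7 207.3] 139 [ 0.5015 -0.0745  0.1613]
side0 yel [316.5 158.3] 228 [ 0.6674 -0.1412  0.1212]
side0 yel [289.4 176. ] 277 [ 0.6737 -0.0156  0.1212]
side0 blu [346.8 177.2] 122 [ 0.4973 -0.0648  0.1595]
side9 yel [289.2 176.1] 278 [ 0.6737 -0.0162  0.1211]
side9 blu [346.8 177.1] 117 [ 0.4977 -0.0611  0.1596]
```

View pics/c9.png

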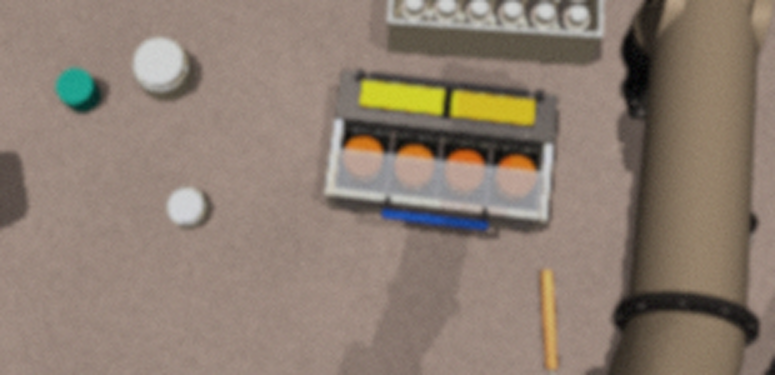

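The hood is shut, with four lids in line under it, one per compartment. The bar is back up and level, and the other objects in view have not moved.

```bash
python3 -c "
from bench import r
print(r.hand_in())"
```

```text
the job is handed in; nothing more can be done
None
```

The job is done and handed in at about 44 s on the robot's clock. I pressed the bar down at its middle onto its stop, opened the hood, stood all four orange-lidded jars on the deck, shut the hood and pressed the bar again.

- **Knocked jar:** the jar in cell 2 was knocked about 20 mm forward after I placed it. It was still upright in its compartment, and I re-centred it.
- **Last checks:** the shut handle sits within 1 px of where it started. The bar is level and back up at 0.122 m. The last top view shows the jars in line, one per compartment, under the hood. The pots to the left of the shaker and the spatula handle are where they were. In that view the arm hid the metal bottle, green bottle and dropper; they were in place in the side view just before the second press.
- **Presses:** both reached the hard stop, at 14 N and 18 N, within about 2 mm of the bar's middle.
- **High force:** while seating the open hood against its stop, the fingertips briefly pressed with about 107 N. That is under the 120 N wrist limit but more than intended.
- **Not checked:** after re-centring the cell 2 jar I had no unobstructed measurement of it, only the pictures.

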